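Tip the empty spray can out of the desk barrow

ROBOT

A 6-joint arm with a two-finger parallel gripper is mounted at the origin on the work surface. World frame = base frame: x ahead of the robot, y to its left, z up, the work surface at z = 0. Lengths are in m, angles in rad, forces in N, time in s.
With the tool pointing down it reaches from about 0.375 to 0.9 m from the base axis. Payload 3.1 kg.
Tool frame: the origin (TCP) lies midway between the tips of the shut fingers; the grasp point (between the pads) lies 19 mm behind it; x points along the fingers, y is the direction in which the jaws open and shut, and the axes are right-handed (so a half turn about x gives the same grasp; the last joint's range is limited). The gripper opens to 87 mm and grips with 3 to 60 N. Pads are 19 mm wide; open, the fingers measure 117 mm over their backs; the gripper's body (75 mm by 190 mm) begins 51 mm behind the grasp point.
Start: joints at [-1.389, 0.527, 1.433, -0, 1.181, -0.178], TCP at [0.221, -0.585, 0.223] pointing down, gripper open.
Joint ranges: [-3.08, 3.08], [-0.75, 2.2], [0.22, 2.44], [-1.43, 4.57], [0, 2.65], [-2.85, 2.85]. Speed limits (rad/s): [2.79, 2.79, 3.14, 3.14, 3.14, 3.14].

INTERFACE

Orientations are given as a unit quaternion [x, y, z, w].
In Python, from rig import get_obs, imaging, robot gives the robot as it stands.
- The arm moves only by the shell command python3 -m inch 'ROWS' [FORCE]. ROWS is JSON, a list of rows, each a list of 3 entries, a list of its own where there are three numbers: the finger opening in mm, from 0 to 87, then the shift along the tool's x, y, z in mm, then the turn, a rotation vector about the tool's x, y, z in degrees. In form: [[grip, [dx, dy, dz], [wx, wy, wz]], ...]. A call has 1 to 12 rows; each row shifts and turns the pose as measured when the row begins, along the tool's axes as they then stand; what a row does not reach is not made up. A row lasts 1/8 s, in which the tool goes at most 62.5 mm and 10.7 degrees, less where a joint would pass 70% of its speed; a pose out of reach is approached as far as the arm can. A call with a gripper value outside its range is refused whole. The fingers move at their own pace and stop on an object; FORCE is the grip in N (left out, the last holds). Time passes only in rows, so rows that do not move let the fingers close. It gives the time, the measured TCP pose, the force and the opening at its end, in the units of the state.
- get_obs(): the state, without advancing time (a new reading comes with each control period).
- imaging.camera(name): name is "scene" or "top"; returns the picture (480x640x3 uint8, red, green, blue); there is no depth.
- imaging.camera_params(name): a dict with "camera_matrix" (3x3 intrinsics, pixels), "k1" (the pictures are not rectified: a ray, as slopes to the right and down, at radius r is drawn at 1 + k1 r^2 times it, then the intrinsics apply), "xyz" and "rotation" of the camera in the world. Camera axes: x right, y down, z forward; pixel columns grow to the right and rows downward; lengths in m; the calibration is good to about 2 mm. A picture is of the moment at which its call begins. camera_params takes no time and is no camera call.
- robot.hand_in(): hands the job in, once; it reports no verdict.
Trained networks look in the newest picture that a camera, given by its name, has taken for a name from the list of things; names that differ only in an ending like _2 or _b are one class to them, and where a whole thing is asked for, a point or a joint stands for the part that bears it (a point fixed in the world has none). Each returns a list of dicts, best first, with "confidence" (0 to 1); they miss things now and then, are a little off and sometimes report something else, mostly with a low value. They report only what shows in the picture. A call takes as long as a camera call.
- imaging.cut_out(camera, target): "pixels" (480x640 bool, what is visible of it) and "box" ([centre column, centre row, width, height] in pixels, round what is visible of it).
- imaging.tip_of(camera, target): "pixel" ([column, row] in pixels: a listed point, or the origin of a listed thing).
The state is a dict: "time": time; "q": joint angles; "joint_velocities": joint speeds; "joint_torque": joint torques, N m; "position": TCP position; "tool_rot": TCP orientation; "ft_force": force on the tool from outside, world axes, zero at the start; "moment": the same for the moment, N m; "grip_width": finger opening in m.
Only numpy, scipy, OpenCV 4.12 (cv2) and the standard library are available. Lean on these libraries where they do the work, as an engineer would, in place of code of your own. Each camera call takes 0.05 s, during which the arm holds its last target. There are 200 camera calls.

TASK

One of the two plywood desk barrows carries an empty spray can. Lift that barrow's handle so that it tips well forward over its wheels, past 45 degrees, and the can rolls out into the catch tray in front of it; then lower the barrow gently by its handle until it is fully down again, and let go. Do not touch the can, and leave the barrow with the ink jars alone.

Things in the scene. Friction and masses are not known exactly. Their poses are not given: they have to be found in the camera images.
- can_dock: Fixed stand of the barrow with the can. Origin on the table right below the axle; x forward from handle to catch tray, y left, z up. Axle along y at z 62 mm. Barrow down: handle centre at x -205, y 0, z 107 mm. Board x -140 to 50; catch tray inside x 50 to 197, y -110 to 110, far wall 85 high, sides 70, floor sloping down to the far wall. A twin stand bears the ink-jar barrow.
- can_barrow (a joint): Tip angle (rad) of the barrow with the can about its axle: 0 down at its stop, grows as the handle lifts, stop at 1.2; no spring, 2 to 5 N lifts it, it falls back if let go. Handle: round steel bar, 14 mm thick, 160 mm clear along y, on a 210 mm circle about the axle. Bed 160 wide, back wall at x -120, up to z 110; 5 mm front ridge: the can rolls out between 0.3 and 0.8; go to 1.0.
- can: Empty aluminium spray can, 50 mm diameter, 130 mm long with its white cap, 60 to 130 g, lying across the bed against the barrow's back wall. Origin at the middle of its length on its axis; its own y axis runs along the can.
- jar_barrow (a joint): Tip angle (rad) of the other, equal barrow, which carries three upright ink jars; 0 = down, where it must stay.

How it is judged:
By the outcome, as a careful person would: the job done as asked, in the order asked, and still so for the second after the job is handed in, with the robot touching nothing.
It also fails if it takes over 45 s, if anything falls off the work surface, if the arm or the gripper's body presses on something with over 40 N, if the wrist force passes 120 N, or if a joint passes its speed limit or range.

## Working session

There is one attempt and no reset: what is moved stays moved. The work goes in short steps, Python scripts to look and compute and a shell command to move; the robot and the scene stay as the last step left them, time stands still between calls to the robot, and variables do not carry over. Pictures are saved under pics/ and viewed, about 8 in all and at most 12, crops included, and the job is handed in when it is done.

```bash
mkdir -p pics; ls
python3 - <<'E'
from rig import get_obs, imaging, robot
import cv2,numpy as np
for c in("scene","top"):
    im=imaging.camera(c); cv2.imwrite(f"pics/{c}0.png",im[:,:,::-1])
    p=imaging.camera_params(c); print(c,p)
    for t in("can_dock","can_barrow","can"):
        for r in imaging.tip_of(c,t)[:3]: print(t,"tip",r)
        for r in imaging.cut_out(c,t)[:3]: print(t,"box",r["confidence"],r["box"])
print(get_obs())
E
```

```text
pics
scene {'camera_matrix': array([[459.9546    ,   0.        , 316.11141767],
       [  0.        , 459.9546    , 250.40522676],
       [  0.        ,   0.        ,   1.        ]]), 'k1': -0.11164015293261045, 'xyz': array([ 1.10553679, -0.14519977,  0.79196029]), 'rotation': array([ 0.758698  ,  0.58336067, -0.17377832, -0.23209649])}
can_dock tip {'pixel': [205.5, 318.2], 'confidence': 0.78}
can_dock box 0.91 [191.3, 314.4, 173.7, 243.5]Traceback (most recent call last):
  File "<stdin>", line 7, in <module>
ValueError: it knows: can, can_dock
```

```bash
cat > h.py <<'E'
import numpy as np,cv2
from scipy.spatial.transform import Rotation as R
from rig import get_obs, imaging, robot
def ray(c,px):
    p=imaging.camera_params(c);K=p["camera_matrix"]
    d=(np.array(px)-K[:2,2])/[K[0,0],K[1,1]]; u=d.copy()
    for _ in range(30): u=d/(1+p["k1"]*(u@u))
    q=p["rotation"]; r=R.from_quat(q) if np.shape(q)==(4,) else R.from_matrix(q)
    return p["xyz"],r.apply([*u,1])
def onz(c,px,z):
    o,d=ray(c,px); return o+d*(z-o[2])/d[2]
def proj(c,P):
    p=imaging.camera_params(c);K=p["camera_matrix"];r=R.from_quat(p["rotation"])
    v=r.inv().apply(np.atleast_2d(P)-p["xyz"]); u=v[:,:2]/v[:,2:]
    u=u*(1+p["k1"]*(u**2).sum(1,keepdims=True)); return u*[K[0,0],K[1,1]]+K[:2,2]
E
python3 - <<'E'
from h import *
for c in("scene","top"):
    im=imaging.camera(c); cv2.imwrite(f"pics/{c}0.png",im[:,:,::-1])
    for t,z in(("can_dock",0),("can",.085)):
        for r in imaging.tip_of(c,t)[:3]: print(c,t,"tip",r,onz(c,r["pixel"],z))
        for r in imaging.cut_out(c,t)[:3]: print(c,t,"box",r["confidence"],r["box"])
print(imaging.camera_params("top"))
print(get_obs())
E
```

```text
scene can_dock tip {'pixel': [205.2, 320.0], 'confidence': 0.59} [ 0.69620656 -0.2469251   0.        ]
scene can_dock box 0.79 [191.9, 314.8, 176.1, 239.8]
scene can tip {'pixel': [206.3, 255.0], 'confidence': 0.6} [ 0.60963647 -0.21663092  0.085     ]
scene can box 0.87 [206.8, 255.6, 74.7, 29.5]
top can tip {'pixel': [429.1, 237.1], 'confidence': 0.78} [ 0.61743526 -0.21550989  0.085     ]
top can box 0.6 [431.4, 236.5, 77.4, 45.6]
{'camera_matrix': array([[584.85201574,   0.        , 322.37382562],
       [  0.        , 584.85201574, 235.03278432],
       [  0.        ,   0.        ,   1.        ]]), 'k1': -0.07437229625755211, 'xyz': array([ 0.52590471, -0.00380476,  1.06083188]), 'rotation': array([ 0.70721442, -0.70518146,  0.04529474, -0.02269945])}
{'time': 0.65, 'q': array([-1.38850384e+00,  5.27460090e-01,  1.43267784e+00, -4.19857244e-06,
        1.18140104e+00, -1.78510548e-01]), 'joint_velocities': array([-0.00074601, -0.00034186, -0.00075232,  0.00042573, -0.00142198,
       -0.00027479]), 'joint_torque': array([-1.50874213e-03, -4.39811790e+01, -1.76924425e+01,  6.32718718e-02,
        5.05084824e-02, -1.49528944e-05]), 'position': array([ 0.22065967, -0.5847419 ,  0.22258002]), 'tool_rot': array([-0.69563022, -0.12685391,  0.6956329 , -0.12689188]), 'ft_force': array([-0.47761683,  0.84556757,  0.33936446]), 'moment': array([-0.00254377,  0.05670604,  0.01727476]), 'grip_width': 0.08698534689201945}
```

View pics/scene0.png

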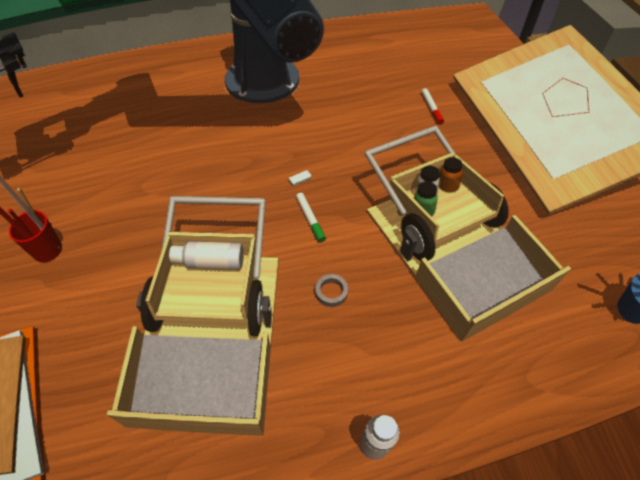

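View pics/top0.png

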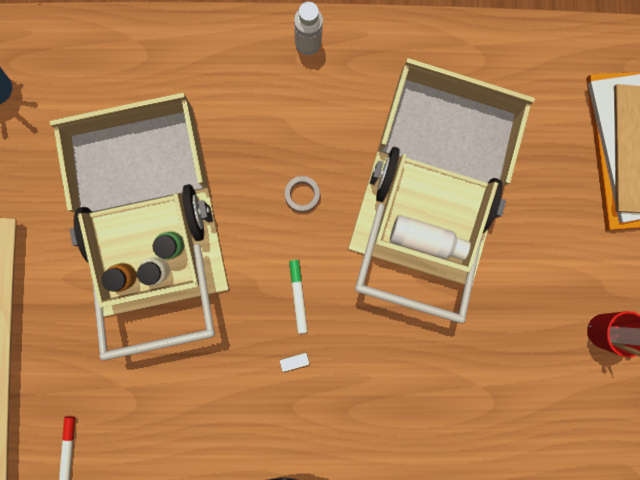

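The can barrow is the right-hand one in the top picture: its handle bar runs from (360,289) to (463,319), and its tray's far corners are at (408,62) and (531,100). The ink-jar barrow is on the left.

```bash
python3 - <<'E'
from h import *
H=[onz("top",p,.107) for p in((360,289),(463,319))]
S=[onz("scene",p,.107) for p in((264,202),(172,200))]
T=[onz("top",p,.085) for p in((408,62),(531,100))]
for P in(H,S,T):
    d=P[0]-P[1]; print(np.round(P,4).tolist(),"mid",np.mean(P,0).round(4),"len",np.linalg.norm(d),"yaw",np.degrees(np.arctan2(-d[0],d[1])))
E
python3 - <<'E'
from h import *
# whole-frame fit: handle ends (z .107), far wall outer top corners
from scipy.optimize import least_squares
obs=[("top",(-.205,.087,.107),(360,289)),("top",(-.205,-.087,.107),(463,319)),
("scene",(-.205,.087,.107),(264,202)),("scene",(-.205,-.087,.107),(172,200))]
def W(s,P):
    c,n=np.cos(s[2]),np.sin(s[2]); return np.array([s[0]+c*P[0]-n*P[1],s[1]+n*P[0]+c*P[1],P[2]])
f=lambda s:np.concatenate([proj(c,W(s,P))[0]-p for c,P,p in obs])
r=least_squares(f,[.7,-.25,-.25]); s=r.x; print(s,np.degrees(s[2]),r.fun.round(1))
print("handle",W(s,(-.205,0,.107)),"far corners pred",proj("top",[W(s,(.2,.113,.085)),W(s,(.2,-.113,.085))]))
o=get_obs();print(R.from_quat(o["tool_rot"]).as_matrix().round(3))
E
```

```text
[[0.5299, -0.0957, 0.107], [0.4808, -0.2651, 0.107]] mid [ 0.5054 -0.1804  0.107 ] len 0.17630543769436796 yaw -16.187351823338364
[[0.5315, -0.0903, 0.107], [0.4796, -0.2636, 0.107]] mid [ 0.5055 -0.177   0.107 ] len 0.18091223388064365 yaw -16.656840531979828
[[0.925, -0.1845, 0.085], [0.8607, -0.4022, 0.085]] mid [ 0.8928 -0.2933  0.085 ] len 0.2270452374588368 yaw -16.45703749065642
[ 0.70231455 -0.23621492 -0.28338111] -16.236541501092884 [-0.2  0.1 -1.6 -0.2 -2.7 -0.1  0.7  0.5]
handle [ 0.50549086 -0.1788962   0.107     ] far corners pred [[407.52322143  61.47027819]
 [530.07710748  98.83542638]]
[[ 0.     0.353 -0.936]
 [-0.    -0.936 -0.353]
 [-1.     0.     0.   ]]
```

```bash
cat >> h.py <<'E'
D=np.array([.7023,-.2362]);YAW=np.radians(-16.3)
def dock(x,y,z): c,n=np.cos(YAW),np.sin(YAW); return np.array([D[0]+c*x-n*y,D[1]+n*x+c*y,z])
def todock(P): c,n=np.cos(YAW),np.sin(YAW); v=P[:2]-D; return np.array([c*v[0]+n*v[1],-n*v[0]+c*v[1],P[2]])
def toolR(): # x down, y along dock x
    x=np.array([0,0,-1.]);y=np.array([np.cos(YAW),np.sin(YAW),0]); return R.from_matrix(np.c_[x,y,np.cross(x,y)])
def rows(goals,grip):
    """goals: list of TCP positions, orientation goes evenly to toolR(); prints rounded rows"""
    o=get_obs();p=o["position"];r=R.from_quat(o["tool_rot"]);out=[]
    for i,g in enumerate(goals):
        w=(r.inv()*toolR()).as_rotvec()/(len(goals)-i)
        d=r.inv().apply(g-p); d=np.round(d*1000,0);w=np.round(np.degrees(w),1)+0.
        out.append([grip,d.astype(int).tolist(),w.tolist()])
        p=p+r.apply(d/1000);r=r*R.from_rotvec(np.radians(w))
    print(str(out).replace(" ",""))
E
python3 - <<'E'
from h import *
o=get_obs();p=o["position"];g=dock(-.205,0,.19)
rows([p+(g-p)*t for t in np.linspace(0,1,11)[1:]],50)
E
```

```text
[[50,[3,-28,-41],[-5.3,0.0,0.0]],[50,[4,-24,-43],[-5.3,0.0,0.0]],[50,[3,-20,-46],[-5.3,0.0,0.0]],[50,[3,-16,-47],[-5.3,0.0,0.0]],[50,[3,-11,-48],[-5.3,0.0,0.0]],[50,[4,-6,-49],[-5.3,0.0,0.0]],[50,[3,-3,-50],[-5.3,0.0,0.0]],[50,[3,3,-49],[-5.3,0.0,0.0]],[50,[3,7,-49],[-5.3,0.0,0.0]],[50,[4,11,-49],[-5.3,0.0,0.0]]]
```

```bash
python3 -m inch '[[50,[3,-28,-41],[-5.3,0,0]],[50,[4,-24,-43],[-5.3,0,0]],[50,[3,-20,-46],[-5.3,0,0]],[50,[3,-16,-47],[-5.3,0,0]],[50,[3,-11,-48],[-5.3,0,0]],[50,[4,-6,-49],[-5.3,0,0]],[50,[3,-3,-50],[-5.3,0,0]],[50,[3,3,-49],[-5.3,0,0]],[50,[3,7,-49],[-5.3,0,0]],[50,[4,11,-49],[-5.3,0,0]]]'
python3 - <<'E'
from h import *
o=get_obs();print(todock(o["position"]),o["ft_force"])
g=dock(-.205,0,.088);p=o["position"]
rows([dock(-.205,0,.17),dock(-.205,0,.17)],50)
im=imaging.camera("scene");cv2.imwrite("pics/s1.png",im[:,:,::-1])
E
```

```text
time: 1.9
position: [0.5091, -0.1699, 0.1893]
tool_rot: [-0.561, -0.426, 0.562, -0.434]
ft_force: [1.3, 0.1, 0.1]
grip_width: 0.0499
[-0.20400373  0.00939628  0.18933559] [1.31954932 0.11231145 0.13798011]
[[50,[19,-1,9],[0.6,0.2,-0.3]],[50,[0,0,0],[0.6,0.2,-0.2]]]
```

View pics/s1.png

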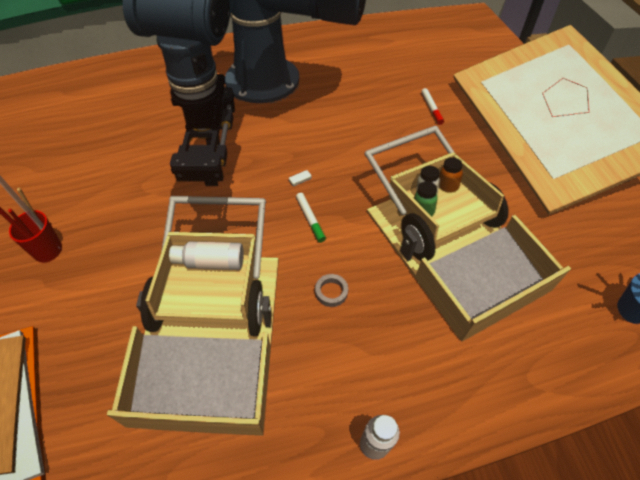

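The gripper fingertips are near (200,175), above and behind the handle bar (row 201). I'll check this against the projected TCP while planning the descent.

Run:
```python
from h import *
o=get_obs();print(proj("scene",[o["position"],dock(-.205,0,.107)]))
rows([dock(-.205,0,.165),dock(-.205,0,.14),dock(-.205,0,.115),dock(-.205,0,.088)],50)
```

```text
[[217.40057665 172.59067039]
 [216.73888459 201.1140097 ]]
[[50,[24,-2,15],[0.4,0.0,-0.1]],[50,[25,0,0],[0.4,0.1,-0.1]],[50,[25,-1,0],[0.4,0.0,-0.2]],[50,[27,0,0],[0.3,0.1,-0.1]]]
```

```bash
python3 -m inch '[[50,[20,-2,15],[0.8,0.1,-0.2]],[50,[10,0,0],[0.6,0,-0.2]],[50,[0,0,0],[0,0,0]]]'
python3 - <<'E'
from h import *
o=get_obs();print(todock(o["position"]),o["ft_force"])
im=imaging.camera("scene").copy();u,v=proj("scene",o["position"])[0];im[int(v),int(u)]=[255,0,0]
a=cv2.resize(im[90:240,120:300],None,fx=4,fy=4,interpolation=cv2.INTER_NEAREST)
cv2.imwrite("pics/s2.png",a[:,:,::-1]);print(u,v)
rows([dock(-.205,0,.125),dock(-.205,0,.105),dock(-.205,0,.088)],50)
E
```

```text
time: 2.33
position: [0.5073, -0.1767, 0.1588]
tool_rot: [0.565, 0.424, -0.564, 0.427]
ft_force: [-0.5, -0.1, 0.6]
grip_width: 0.0502
[-0.20383939  0.00235721  0.15875465] [-0.47493478 -0.10973225  0.58218658]
213.19796623485107 183.61783095819766
[[50,[34,-2,2],[0.1,0.0,-0.1]],[50,[20,0,0],[0.1,0.0,-0.1]],[50,[17,0,0],[0.1,0.1,-0.1]]]
```

View pics/s2.png

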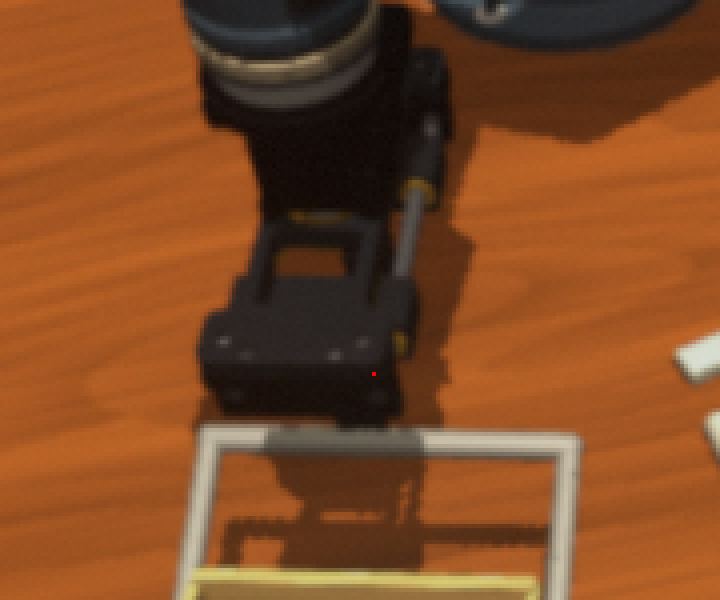

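The front finger is at about crop (365,425), as expected for jaws opening across the bar, so I'll descend and grip.

```bash
python3 -m inch '[[50,[34,-2,2],[0,0,0]],[50,[20,0,0],[0,0,0]],[50,[17,0,0],[0,0,0]],[50,[0,0,0],[0,0,0]]]'
python3 - <<'E'
from h import *
o=get_obs();print(todock(o["position"]),o["ft_force"])
rows([dock(-.205,0,.088)],50)
E
```

```text
time: 2.88
position: [0.5076, -0.1815, 0.0897]
tool_rot: [0.567, 0.421, -0.564, 0.429]
ft_force: [0.1, 0.4, 0.2]
grip_width: 0.0502
[-0.20222611 -0.00212609  0.08966819] [0.05482591 0.40470662 0.20509507]
[[50,[2,-3,-2],[0.1,0.2,-0.7]]]
```

```bash
python3 -m inch '[[25,[2,-2,0],[0,0,0]],[5,[0,0,0],[0,0,0]],[5,[0,0,0],[0,0,0]],[5,[0,0,0],[0,0,0]],[5,[0,0,0],[0,0,0]]]' 15
python3 - <<'E'
from h import *
o=get_obs();print(todock(o["position"]),o["ft_force"],o["grip_width"])
E
```

```text
time: 3.5
position: [0.5035, -0.181, 0.0901]
tool_rot: [0.566, 0.422, -0.565, 0.428]
ft_force: [-2.4, 0.1, -1.5]
grip_width: 0.0127
[-0.20630186 -0.0027951   0.09010536] [-2.43225756  0.09649615 -1.51208633] 0.012726606953918331
```

```bash
cat >> h.py <<'E'
A0=np.arctan2(.045,-.205)
def hpos(t,off): return dock(.21*np.cos(A0-t)+off[0],off[1],.062+.21*np.sin(A0-t)+off[2])
def theta(off):
    p=todock(get_obs()["position"])-off; return A0-np.arctan2(p[2]-.062,p[0])
def arc(t0,t1,n,off):
    P=[hpos(t,off) for t in np.linspace(t0,t1,n+1)]
    out=[]
    for a,b in zip(P,P[1:]):
        d=toolR().inv().apply(b-a)*1000; out.append([5,np.round(d,1).tolist(),[0,0,0]])
    print(str(out).replace(" ",""))
OFF=np.array([-.0013,-.0028,-.0169])
E
python3 - <<'E'
from h import *
print(theta(OFF)); arc(0,.6,12,OFF)
E
```

```text
2.3063589935201634e-05
[[5,[-10.2,2.5,-0.0],[0,0,0]],[5,[-10.1,3.0,0.0],[0,0,0]],[5,[-9.9,3.5,-0.0],[0,0,0]],[5,[-9.7,4.0,-0.0],[0,0,0]],[5,[-9.5,4.5,0.0],[0,0,0]],[5,[-9.3,5.0,-0.0],[0,0,0]],[5,[-9.0,5.4,0.0],[0,0,0]],[5,[-8.7,5.9,-0.0],[0,0,0]],[5,[-8.4,6.3,-0.0],[0,0,0]],[5,[-8.1,6.7,0.0],[0,0,0]],[5,[-7.7,7.1,-0.0],[0,0,0]],[5,[-7.4,7.5,-0.0],[0,0,0]]]
```

```bash
python3 -m inch '[[5,[-10,2.5,0],[0,0,0]],[5,[-10,3,0],[0,0,0]],[5,[-10,3.5,0],[0,0,0]],[5,[-10,4,0],[0,0,0]]]'
python3 - <<'E'
from h import *
o=get_obs();print(todock(o["position"]),o["ft_force"],o["grip_width"]);t=theta(OFF)
p=todock(o["position"])-OFF;print(t,"radius",np.hypot(p[0],p[2]-.062),(R.from_quat(o["tool_rot"]).inv()*toolR()).as_rotvec(degrees=True)); arc(t,.7,11,OFF)
E
```

```text
time: 4.0
position: [0.5163, -0.1849, 0.1321]
tool_rot: [0.566, 0.422, -0.565, 0.428]
ft_force: [-0.1, -1.4, -2.9]
grip_width: 0.0135
[-0.19295197 -0.00296804  0.13209217] [-0.05625172 -1.42360881 -2.90954368] 0.013525673702377304
0.21001326764616612 radius 0.21047117817179967 [ 0.16246477  0.27732536 -0.47168984]
[[5,[-8.4,4.1,-0.0],[0,0,0]],[5,[-8.2,4.4,-0.0],[0,0,0]],[5,[-8.0,4.8,-0.0],[0,0,0]],[5,[-7.8,5.1,-0.0],[0,0,0]],[5,[-7.6,5.5,0.0],[0,0,0]],[5,[-7.3,5.8,-0.0],[0,0,0]],[5,[-7.1,6.1,0.0],[0,0,0]],[5,[-6.8,6.4,-0.0],[0,0,0]],[5,[-6.5,6.7,0.0],[0,0,0]],[5,[-6.2,7.0,0.0],[0,0,0]],[5,[-5.9,7.3,-0.0],[0,0,0]]]
```

The handle is following the arc well (210 mm radius, about 3 N), so I'll continue.

```bash
python3 -m inch '[[5,[-8.4,4.1,0],[0,0,0]],[5,[-8.2,4.4,0],[0,0,0]],[5,[-8,4.8,0],[0,0,0]],[5,[-7.8,5.1,0],[0,0,0]],[5,[-7.6,5.5,0],[0,0,0]],[5,[-7.3,5.8,0],[0,0,0]],[5,[-7.1,6.1,0],[0,0,0]],[5,[-6.8,6.4,0],[0,0,0]],[5,[-6.5,6.7,0],[0,0,0]],[5,[-6.2,7,0],[0,0,0]],[5,[-5.9,7.3,0],[0,0,0]]]'
python3 - <<'E'
from h import *
o=get_obs();print(todock(o["position"]),o["ft_force"],o["grip_width"]);t=theta(OFF)
p=todock(o["position"])-OFF;print(t,"radius",np.hypot(p[0],p[2]-.062),(R.from_quat(o["tool_rot"]).inv()*toolR()).as_rotvec(degrees=True)); arc(t,1.02,7,OFF)
E
```

```text
time: 5.38
position: [0.5801, -0.2041, 0.2184]
tool_rot: [-0.565, -0.421, 0.565, -0.429]
ft_force: [-1.8, -2.3, -1.1]
grip_width: 0.0133
[-0.12629673 -0.00348045  0.2184382 ] [-1.77678599 -2.33001806 -1.06543199] 0.01329803069627946
0.7299545530662859 radius 0.21370613698832377 [ 0.19755202  0.4280624  -0.46686745]
[[5,[-4.9,7.2,-0.0],[0,0,0]],[5,[-4.6,7.4,0.0],[0,0,0]],[5,[-4.3,7.5,-0.0],[0,0,0]],[5,[-4.0,7.7,-0.0],[0,0,0]],[5,[-3.7,7.9,-0.0],[0,0,0]],[5,[-3.4,8.0,0.0],[0,0,0]],[5,[-3.0,8.2,-0.0],[0,0,0]]]
```

```bash
python3 -m inch '[[5,[-4.3,7.7,0],[0,0,0]],[5,[-4,7.9,0],[0,0,0]],[5,[-3.7,8,0],[0,0,0]],[5,[-3.5,8,0],[0,0,0]],[5,[-3.2,8,0],[0,0,0]],[5,[-2.9,8.2,0],[0,0,0]],[5,[-2.6,8.2,0],[0,0,0]],[5,[0,0,0],[0,0,0]],[5,[0,0,0],[0,0,0]],[5,[0,0,0],[0,0,0]],[5,[0,0,0],[0,0,0]]]'
python3 - <<'E'
from h import *
o=get_obs();print(todock(o["position"]),o["ft_force"],o["grip_width"]);t=theta(OFF)
p=todock(o["position"])-OFF;print(t,"radius",np.hypot(p[0],p[2]-.062))
a=imaging.camera("scene");b=imaging.camera("top");im=np.hstack([a[80:440,80:340],b[20:380,300:560]])
cv2.imwrite("pics/up.png",cv2.resize(im,None,fx=1.5,fy=1.5)[:,:,::-1])
for c in("scene","top"):
  for r in imaging.tip_of(c,"can")[:2]: print(c,r,todock(onz(c,r["pixel"],.04)))
E
```

```text
time: 6.75
position: [0.6358, -0.2208, 0.2487]
tool_rot: [-0.563, -0.422, 0.567, -0.429]
ft_force: [-3.4, -1.7, 2.7]
grip_width: 0.0134
[-0.06818125 -0.00384749  0.24874659] [-3.43050582 -1.67982169  2.69448595] 0.013417362488779614
1.037390909203096 radius 0.21434793415837042
scene {'pixel': [187.0, 405.7], 'confidence': 0.68} [ 0.16994963 -0.0090687   0.04      ]
top {'pixel': [465.6, 101.2], 'confidence': 0.91} [ 0.17912188 -0.01154259  0.04      ]
```

View pics/up.png

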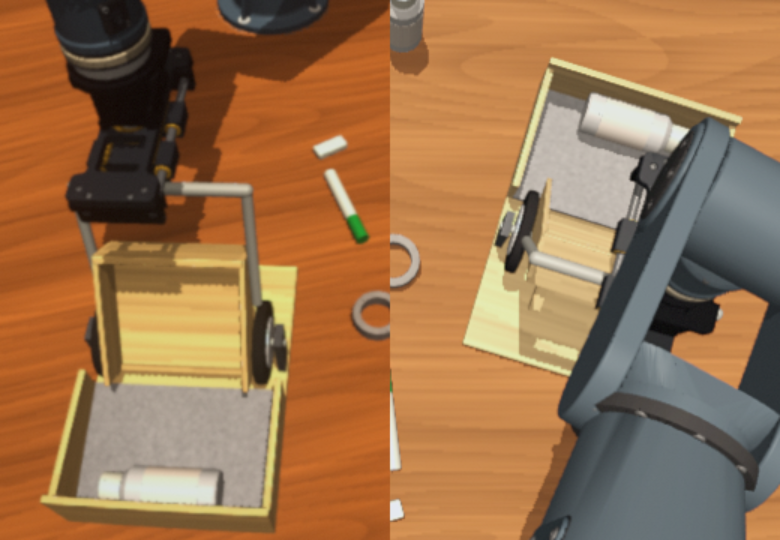

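The can lies in the tray against the far wall and the barrow is tipped about 1.03 rad. Next I'll lower it.

Run:
```python
from h import *
OFF[2]+=.0044
t=theta(OFF);print(t);arc(t,.5,11,OFF)
```

```text
1.0308189895891604
[[5,[3.5,-9.5,0.0],[0,0,0]],[5,[3.9,-9.3,-0.0],[0,0,0]],[5,[4.4,-9.1,0.0],[0,0,0]],[5,[4.8,-8.9,0.0],[0,0,0]],[5,[5.2,-8.7,-0.0],[0,0,0]],[5,[5.6,-8.4,0.0],[0,0,0]],[5,[6.0,-8.1,-0.0],[0,0,0]],[5,[6.4,-7.8,-0.0],[0,0,0]],[5,[6.8,-7.5,-0.0],[0,0,0]],[5,[7.1,-7.2,0.0],[0,0,0]],[5,[7.5,-6.8,-0.0],[0,0,0]]]
```

```bash
python3 -m inch '[[5,[3.5,-9.5,0],[0,0,0]],[5,[3.9,-9.3,0],[0,0,0]],[5,[4.4,-9.1,0],[0,0,0]],[5,[4.8,-8.9,0],[0,0,0]],[5,[5.2,-8.7,0],[0,0,0]],[5,[5.6,-8.4,0],[0,0,0]],[5,[6,-8.1,0],[0,0,0]],[5,[6.4,-7.8,0],[0,0,0]],[5,[6.8,-7.5,0],[0,0,0]],[5,[7.1,-7.2,0],[0,0,0]],[5,[7.5,-6.8,0],[0,0,0]]]'
python3 - <<'E'
from h import *
OFF[2]+=.0044
o=get_obs();t=theta(OFF)
p=todock(o["position"])-OFF;print(t,"radius",np.hypot(p[0],p[2]-.062),o["ft_force"],todock(o["position"])); arc(t,.12,9,OFF)
E
```

```text
time: 8.32
position: [0.5444, -0.1927, 0.1813]
tool_rot: [0.565, 0.421, -0.565, 0.429]
ft_force: [0.5, 0.4, -1.1]
grip_width: 0.0136
0.4655637553965324 radius 0.2091434050241763 [ 0.51790871  0.35991628 -1.08848632] [-0.16370716 -0.00259178  0.18127586]
[[5,[6.4,-5.0,-0.0],[0,0,0]],[5,[6.5,-4.7,0.0],[0,0,0]],[5,[6.7,-4.5,-0.0],[0,0,0]],[5,[6.9,-4.2,0.0],[0,0,0]],[5,[7.0,-3.9,0.0],[0,0,0]],[5,[7.2,-3.7,-0.0],[0,0,0]],[5,[7.3,-3.4,-0.0],[0,0,0]],[5,[7.4,-3.1,0.0],[0,0,0]],[5,[7.6,-2.8,-0.0],[0,0,0]]]
```

```bash
python3 -m inch '[[5,[6.4,-5,0],[0,0,0]],[5,[6.5,-4.7,0],[0,0,0]],[5,[6.7,-4.5,0],[0,0,0]],[5,[6.9,-4.2,0],[0,0,0]],[5,[7,-3.9,0],[0,0,0]],[5,[7.2,-3.7,0],[0,0,0]],[5,[7.3,-3.4,0],[0,0,0]],[5,[7.4,-3.1,0],[0,0,0]],[5,[6,-2.2,0],[0,0,0]],[5,[0,0,0],[0,0,0]]]'
python3 - <<'E'
from h import *
OFF[2]+=.0044
o=get_obs();t=theta(OFF)
p=todock(o["position"])-OFF;print(t,"radius",np.hypot(p[0],p[2]-.062),o["ft_force"],todock(o["position"])); arc(t,0,6,OFF)
E
```

```text
time: 9.57
position: [0.509, -0.1818, 0.1143]
tool_rot: [0.566, 0.422, -0.565, 0.428]
ft_force: [0.2, 0.3, -0.7]
grip_width: 0.0132
0.09773436331215413 radius 0.20979774487791192 [ 0.20233402  0.29952949 -0.72567186] [-0.20085154 -0.00200976  0.11426324]
[[5,[3.3,-1.0,0.0],[0,0,0]],[5,[3.3,-1.0,-0.0],[0,0,0]],[5,[3.3,-0.9,0.0],[0,0,0]],[5,[3.3,-0.9,-0.0],[0,0,0]],[5,[3.3,-0.8,0.0],[0,0,0]],[5,[3.3,-0.8,0.0],[0,0,0]]]
```

```bash
for i in 1; do :; done; python3 -m inch '[[5,[3.3,-1,0],[0,0,0]],[5,[3.3,-1,0],[0,0,0]],[5,[3,-0.9,0],[0,0,0]],[5,[2.5,-0.9,0],[0,0,0]],[5,[0,0,0],[0,0,0]]]'; python3 -m inch '[[5,[2,-0.5,0],[0,0,0]],[5,[2,-0.5,0],[0,0,0]],[5,[0,0,0],[0,0,0]]]'; python3 -m inch '[[5,[1.5,-0.4,0],[0,0,0]],[5,[0,0,0],[0,0,0]]]';  python3 -m inch '[[5,[1.5,-0.3,0],[0,0,0]],[5,[0,0,0],[0,0,0]]]'
```

```text
time: 10.2
position: [0.5054, -0.1806, 0.1016]
tool_rot: [0.566, 0.422, -0.564, 0.428]
ft_force: [-0.0, 1.7, -0.5]
grip_width: 0.0135
time: 10.58
position: [0.5044, -0.1803, 0.0974]
tool_rot: [0.566, 0.422, -0.564, 0.428]
ft_force: [0.5, 0.8, -0.9]
grip_width: 0.0132
time: 10.82
position: [0.504, -0.1802, 0.0959]
tool_rot: [0.566, 0.422, -0.564, 0.428]
ft_force: [0.0, 0.6, -1.0]
grip_width: 0.0136
time: 11.08
position: [0.5037, -0.1801, 0.0943]
tool_rot: [0.566, 0.422, -0.564, 0.428]
ft_force: [-0.2, 0.0, -1.6]
grip_width: 0.0133
```

```bash
python3 -m inch '[[5,[1.5,-0.3,0],[0,0,0]],[5,[0,0,0],[0,0,0]]]';  python3 -m inch '[[5,[1.5,-0.3,0],[0,0,0]],[5,[0,0,0],[0,0,0]]]'; python3 -m inch '[[5,[1.5,-0.3,0],[0,0,0]],[5,[0,0,0],[0,0,0]]]'
python3 - <<'E'
from h import *
a=imaging.camera("scene");cv2.imwrite("pics/dn.png",cv2.resize(a[100:400,100:300],None,fx=2,fy=2)[:,:,::-1])
E
```

```text
time: 11.32
position: [0.5037, -0.1801, 0.0943]
tool_rot: [0.566, 0.421, -0.564, 0.428]
ft_force: [0.3, -0.2, -1.8]
grip_width: 0.0137
time: 11.58
position: [0.5037, -0.1801, 0.0942]
tool_rot: [0.566, 0.421, -0.564, 0.429]
ft_force: [-0.6, -0.1, -1.6]
grip_width: 0.0131
time: 11.82
position: [0.5037, -0.1801, 0.0942]
tool_rot: [0.566, 0.421, -0.564, 0.429]
ft_force: [-0.4, -0.0, -0.6]
grip_width: 0.0134
```

View pics/dn.png

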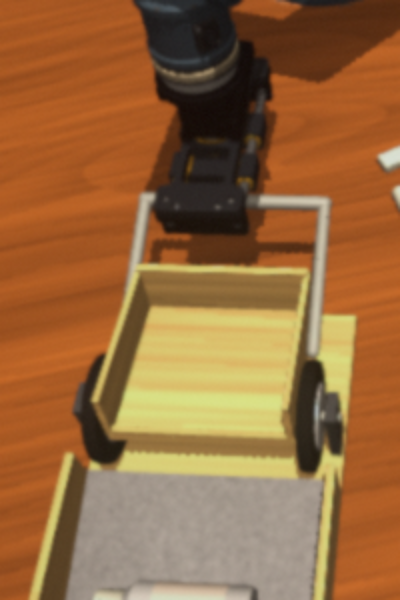

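```bash
python3 -m inch '[[5,[4,-0.7,0],[0,0,0]]]';  python3 -m inch '[[5,[4,-0.7,0],[0,0,0]],[5,[0,0,0],[0,0,0]]]'
python3 - <<'E'
from h import *
import os
a=cv2.imread("pics/scene0.png");b=imaging.camera("scene")[:,:,::-1]
d=np.hstack([a[180:340,120:300],b[180:340,120:300]]);cv2.imwrite("pics/cmp.png",cv2.resize(d,None,fx=2.2,fy=2.2,interpolation=cv2.INTER_CUBIC))
print(get_obs()["ft_force"])
# shift of right handle corner
t=a[190:225,245:280];m=cv2.matchTemplate(np.ascontiguousarray(b[180:235,235:290]),t,cv2.TM_CCOEFF_NORMED);print(cv2.minMaxLoc(m),"expect (10,10)")
E
```

```text
time: 12.0
position: [0.5037, -0.1804, 0.092]
tool_rot: [0.566, 0.42, -0.564, 0.43]
ft_force: [-3.7, 2.3, 22.0]
grip_width: 0.0133
time: 12.25
position: [0.5037, -0.1807, 0.0907]
tool_rot: [0.567, 0.419, -0.563, 0.431]
ft_force: [0.2, 0.3, -1.5]
grip_width: 0.0134
[0.26314958 1.18338683 2.37443255]
(-0.28410154581069946, 0.9986278414726257, (0, 17), (10, 10)) expect (10,10)
```

The handle is at its stop: it reacted with 22 N, and the handle corner matches the first picture to the pixel. I'll release and retreat.

```bash
python3 -m inch '[[20,[0,0,0],[0,0,0]],[35,[0,0,0],[0,0,0]],[50,[0,0,0],[0,0,0]],[50,[0,0,0],[0,0,0]],[50,[-15,0,0],[0,0,0]],[50,[-25,0,0],[0,0,0]],[50,[-30,0,0],[0,0,0]],[50,[-30,0,0],[0,0,0]],[50,[-30,0,0],[0,0,0]],[50,[0,-40,0],[0,0,0]],[50,[0,-40,0],[0,0,0]],[50,[0,0,0],[0,0,0]]]'
python3 - <<'E'
from h import *
a=cv2.imread("pics/scene0.png");b=imaging.camera("scene")[:,:,::-1]
cv2.imwrite("pics/end.png",b)
t=a[190:225,245:280];m=cv2.matchTemplate(np.ascontiguousarray(b[180:235,235:290]),t,cv2.TM_CCOEFF_NORMED);print(cv2.minMaxLoc(m))
d=cv2.absdiff(a,b)[110:330,350:580];print("jar diff",d.max(),d.mean())
for r in imaging.tip_of("scene","can")[:1]: print(r,todock(onz("scene",r["pixel"],.04)))
o=get_obs();print(o["position"],o["ft_force"],o["grip_width"])
E
```

```text
time: 13.8
position: [0.4245, -0.1579, 0.2288]
tool_rot: [0.567, 0.417, -0.562, 0.434]
ft_force: [0.6, -0.3, 0.2]
grip_width: 0.0494
(-0.2822117209434509, 0.9991933107376099, (0, 17), (10, 10))
jar diff 8 1.7864097496706193
{'pixel': [188.8, 406.4], 'confidence': 0.82} [ 0.17095169 -0.00591653  0.04      ]
[ 0.42780178 -0.15982972  0.22919177] [-0.36061831  0.03783507  0.83204846] 0.04981823682562568
```

View pics/end.png

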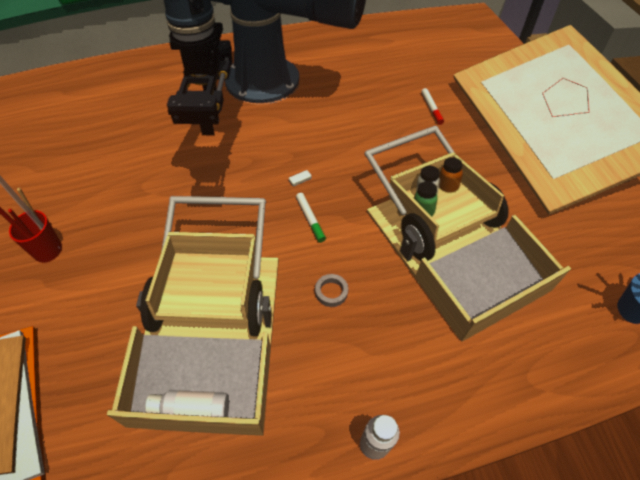

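The barrow is down with its handle bar at row 201, the can is in the tray at (189,405), the jars are unmoved and the gripper is clear at (200,110).

```bash
python3 -c "
from rig import robot; print(robot.hand_in())"
```

```text
the job is handed in; nothing more can be done
None
```

I tipped the can barrow by its handle to about 1.03 rad (59°), and the can rolled out into the catch tray. I then lowered the barrow to its stop, let go, backed the gripper off and handed the job in at about 14 s.

**Last checks**
- **Barrow down:** the handle corner matches the first picture to the pixel.
- **Can:** it lies in the tray against the far wall, about x 0.17, y -0.01 m in the dock frame.
- **Jar barrow:** its part of the picture is unchanged from the start.
- **Gripper:** it is clear of everything, with wrist forces under 1 N.

**Two things that were off**
- **Slip:** the bar slid about 4 mm in the pads during the lift, so I corrected the arc for it on the way down.
- **Force at the stop:** a short push to confirm the barrow was fully down read 22 N at the wrist, so the lowering was gentle up to that point.

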